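# Empty stroke of a microtome, then lock its handwheel

### The arm

A 7-joint arm with a two-finger parallel gripper is mounted at the origin on the work surface. World frame = base frame: x ahead of the robot, y to its left, z up, the work surface at z = 0. Lengths are in m, angles in rad, forces in N, time in s.
With the tool pointing down it reaches from about 0.4 to 0.75 m from the base axis. Payload 19.5 kg.
Tool frame: the origin (TCP) lies on the centre line of the jaws, within the pads' length; the fingertips stand ahead of it and the grasp point (between the pads) lies 6 mm ahead of it (arm.tips_ahead is the z of the fingertips in the tool frame, in m); z points along the fingers, y is the direction in which the jaws open and shut (so a half turn about z gives the same grasp; the last joint's range is limited). The gripper opens to 85 mm and grips with 20 to 120 N. Pads are 22 mm wide; open, the fingers measure 114 mm over their backs; the gripper's body (76 mm by 85 mm) begins 54 mm behind the grasp point. The pads swing forward as they close: fully open they stand 13 mm farther back than shut.
Start: joints at [1.207, 0.707, -0.028, 1.485, 0.022, 0.951, -0.075], TCP at [0.182, -0.545, 0.256] pointing down, gripper open.
Joint ranges: [-2.71, 2.71], [-0.32, 2.16], [-1.57, 1.52], [0, 2.45], [-1.46, 4.6], [0, 2.02], [-2.83, 2.83]. Speed limits (rad/s): [1.89, 1.89, 2.57, 2.57, 3.01, 3.01, 3.01].

### API

Orientations are given as [roll, pitch, yaw] about the fixed x, y, z axes, in that order (R = Rz(yaw) Ry(pitch) Rx(roll)).
In Python, from bench import monitor, viewer, close_job, arm gives the robot as it stands.
- The arm moves only by the tool move_arm, never from a script. Its argument "motion" is a list of rows, each a list of 2 entries, a list of its own where there are three numbers: the shift along the tool's x, y, z in units of 30 mm (1.0 is 30 mm), then the turn, a rotation vector about the tool's x, y, z in units of 5 degrees (1.0 is 5 degrees). In form: [[[tx, ty, tz], [rx, ry, rz]], ...]. A call has 1 to 20 rows; each row shifts and turns the commanded pose from where the row before left it, along the tool's axes as they then stand; what a row does not reach is not made up. A row lasts 1/12 s, in which the tool goes at most 41.7 mm and 7.16 degrees, less where a joint would pass 70% of its speed; a pose out of reach is approached as far as the arm can. A call is refused whole if a number of a shift passes 1 or a number of a turn 1, either way. A call with a gripper value outside its range is refused whole. "jaw" is the opening in per cent of the stroke, from 0 (shut) to 100 (fully open), set as the call begins (left out, the last holds). The fingers move at their own pace and stop on an object; "squeeze" is the grip in N (left out, the last holds). Time passes only in rows, so rows that do not move let the fingers close. It gives the time, the measured TCP pose, the force and the opening at its end, in the units of the state.
- monitor.observe(): the state, without advancing time (a new reading comes with each control period).
- viewer.capture(name): name is "scene" or "top" or "wrist"; returns the picture (384x512x3 uint8, blue, green, red); there is no depth.
- viewer.calibration(name): a dict with "fx", "fy", "cx", "cy" (pixels), "k1" (the pictures are not rectified: a ray, as slopes to the right and down, at radius r is drawn at 1 + k1 r^2 times it, then the intrinsics apply), "camera_from_world" (4x4, takes a point from world to camera coordinates); the wrist camera has in their place "mount" (4x4, takes a point from camera to tool coordinates, whose origin is the TCP and whose axes are the flange's). Camera axes: x right, y up, looking along -z (the intrinsics and any distortion apply to the point x, -y, -z); pixel columns grow to the right and rows downward; lengths in m; the calibration is good to about 2 mm. A picture is of the moment at which its call begins: read the wrist's pose just before it. calibration takes no time and is no camera call.
- close_job(): hands the job in, once; it reports no verdict.
Trained networks look in the newest picture that a camera, given by its name, has taken for a name from the list of things; names that differ only in an ending like _2 or _b are one class to them, and where a whole thing is asked for, a point or a joint stands for the part that bears it (a point fixed in the world has none). Each returns a list of dicts, best first, with "score" (0 to 1); they miss things now and then, are a little off and sometimes report something else, mostly with a low value. They report only what shows in the picture. A call takes as long as a camera call.
- viewer.spot_in(camera, query): "centre" ([x, y, z] in m, in world coordinates, good to about 4 mm: the middle of the surface that is visible of it).
- viewer.regions_of(camera, query): "pixels" (384x512 bool, what is visible of it).
- viewer.pinpoint(camera, query): "centre" ([x, y, z] in m, in world coordinates, good to about 4 mm: a listed point, or the origin of a listed thing).
The state is a dict: "t": time; "joint_pos": joint angles; "qd": joint speeds; "joint_efforts": joint torques, N m; "tool_pos": TCP position; "orientation": TCP orientation; "contact_force": force on the tool from outside, world axes, zero at the start; "moment": the same for the moment, N m; "width": finger opening in m.
Only numpy, scipy, OpenCV 4.12 (cv2) and the standard library are available. Lean on these libraries where they do the work, as an engineer would, in place of code of your own. Each camera call takes 0.05 s, during which the arm holds its last target. There are 200 camera calls.

### The job

A new wax block has been clamped in the microtome and no blade is fitted yet, so run one empty stroke and make the machine safe. Take the handwheel by its crank handle, turn the wheel clockwise (as you see it when you face the wheel) through one complete turn and on until the handle stands straight up, then push the ball-topped lock lever fully home so that it drops into the notch in the wheel's rim, and let go. Leave the other things on the bench where they are.

Things in the scene. Friction and masses are not known exactly. Their poses are not given: they have to be found in the camera images.
- microtome: Rotary microtome, fixed. Origin on the bench straight below the handwheel's centre; x horizontal to its back, z up, y along the wheel's axis. White housing: x -60 to 150, y 40 to 245 mm, 260 mm tall. Base plate 22 mm high, x -220 to 160, y 35 to 240 mm; on it in front of the housing the specimen head and knife carrier (y 50 to 240 mm, up to 230 mm tall). The wheel's open side looks to -y.
- wheel_axis (a point): Centre of the handwheel on its level axis, 150 mm above the bench; axes as the microtome's. Grey disc, radius 80 mm, its flat outer face at y = -10 mm. Behind it a steel locking ring, radius 90 mm (y 12 to 21 mm), with one V notch in its rim, which looks to the front (-x) when the crank handle stands straight up.
- handle_mid (a point): Middle of the black crank handle, on the handle's own axis, which is parallel to the wheel's at 66 mm radius. A level barrel 26 mm thick and 44 mm long that spins freely on its pin and stands out of the wheel's face (y -11 to -55 mm, its middle at y -33.5 mm). Only 23 mm lie between its middle and the face: a gripper from above must lean outward, its body away from the wheel.
- handwheel (a joint): Handwheel angle, rad: 0 with the crank handle straight up, growing clockwise seen from the open (-y) side, the handle going over the top towards +x of the microtome. Counts on without wrapping. Starts between -1.2 and -0.15, so after a complete turn and on to straight up it reads 6.28. Takes about 2.5 N at the handle; balanced, stays where it is left.
- lever_knob (a point): Centre of the black ball (24 mm) on top of the steel lock lever in front of the wheel. In the microtome's axes: released at x -153, y 28, z 173 mm (up to 6 mm nearer the wheel at the start); fully home at x -103, z 190 mm. The lever swings towards the wheel (+x) about a pivot parallel to the wheel's axis at x -95, z 85 mm, 105 mm below the ball.
- lock_lever (a joint): Lock lever angle, rad: 0 released (leaning to the front), growing towards the wheel. About 0.5 with its roller fully in the notch; it stops at about 0.28 on the ring when the notch is not in front of it. The roller enters and centres the wheel when the handle is within about 0.1 rad of straight up. Takes 2 to 6 N at the ball; stays where it is left.
- cassette_a_mid (a point): Bystander, to be left alone: white tissue cassette 40 x 28 x 6 mm lying on the bench, its centre.
- cassette_b_mid (a point): Bystander, to be left alone: a second such cassette lying on the microtome's base plate below the specimen head, its centre.
- slide_box_mid (a point): Bystander, to be left alone: grey slide box 92 x 150 x 34 mm on the bench, its centre.
- stain_jar_mid (a point): Bystander, to be left alone: glass staining jar, 66 mm diameter, 89 mm tall, its centre half-way up.
- forceps_mid (a point): Bystander, to be left alone: steel forceps 125 mm long, 5 mm high, lying on the bench, its middle.
- section_brush_grip (a point): Bystander, to be left alone: small brush 160 mm long lying on the bench on the left, a point on its handle.
- reagent_mid (a point): Bystander, to be left alone: brown glass bottle, 70 mm diameter, 150 mm tall, its centre half-way up.

How it is judged:
By the outcome, as a careful person would: the job done as asked, in the order asked, and still so for the second after the job is handed in, with the robot touching nothing.
It also fails if it takes over 69 s, if anything falls off the work surface, if the arm or the gripper's body presses on something with over 40 N, if the wrist force passes 120 N, or if a joint passes its speed limit or range.

## Working session

There is one attempt and no reset: what is moved stays moved. The work goes in short steps, Python scripts to look and compute and a tool call to move; the robot and the scene stay as the last step left them, time stands still between calls to the robot, and variables do not carry over. Pictures are saved under pics/ and viewed, about 8 in all and at most 12, crops included, and the job is handed in when it is done.

Besides the shell and the picture viewer there is one more tool, called after "Emit:" as name(argument=value, ...) on one line, values as JSON. move_arm: Moves the arm, as the interface text tells. Its arguments: {"type":"object","properties":{"motion":{"type":"array","items":{"type":"array"}},"jaw":{"type":"number"},"squeeze":{"type":"number"}},"required":["motion"]}

```bash
ls; mkdir -p pics; python3 - <<'E'
from bench import monitor, viewer, close_job, arm
import cv2, numpy as np
s=monitor.observe(); print({k:np.round(v,3) for k,v in s.items()}); print(arm.tips_ahead,[a for a in dir(arm) if a[0]!='_'])
a=viewer.capture("scene"); b=viewer.capture("top")
cv2.imwrite("pics/s.png",a); cv2.imwrite("pics/t.png",b)
for c in("scene","top"):
  for q in ("microtome","wheel_axis","handle_mid","lever_knob","slide_box_mid","stain_jar_mid","reagent_mid","cassette_a_mid","forceps_mid","section_brush_grip"):
    r=viewer.pinpoint(c,q); print(c,q,[(np.round(x["centre"],3),round(x["score"],2)) for x in r[:2]])
E
```

```text
pics
{'t': np.float64(0.0), 'joint_pos': array([ 1.207,  0.707, -0.028,  1.485,  0.022,  0.951, -0.075]), 'qd': array([-0.   ,  0.001,  0.   , -0.001,  0.001, -0.   , -0.001]), 'joint_efforts': array([ 0.0000e+00, -8.8318e+01,  1.2340e+00, -2.3615e+01,  1.7000e-02,
        6.0000e-03,  0.0000e+00]), 'tool_pos': array([ 0.182, -0.545,  0.256]), 'orientation': array([-3.141,  0.   ,  0.322]), 'contact_force': array([ 0.446,  0.22 , -0.596]), 'moment': array([ 0.044,  0.032, -0.003]), 'width': np.float64(0.085)}
0.025 ['PlanningError', 'tips_ahead']
scene microtome []
scene wheel_axis []
scene handle_mid [(array([ 0.587, -0.183,  0.195]), 0.81)]
scene lever_knob [(array([ 0.476, -0.158,  0.179]), 0.49)]
scene slide_box_mid [(array([ 0.385, -0.391,  0.015]), 0.85)]
scene stain_jar_mid [(array([ 0.621, -0.326,  0.047]), 0.86)]
scene reagent_mid [(array([0.54 , 0.396, 0.072]), 0.65)]
scene cassette_a_mid []
scene forceps_mid [(array([ 0.542, -0.373,  0.001]), 0.39)]
scene section_brush_grip []
top microtome [(array([ 0.623, -0.132, -0.004]), 0.55), (array([ 0.475, -0.164,  0.175]), 0.34)]
top wheel_axis [(array([ 0.63 , -0.131,  0.15 ]), 0.89), (array([ 0.464, -0.29 ,  0.003]), 0.5)]
top handle_mid [(array([ 0.588, -0.183,  0.191]), 0.78)]
top lever_knob [(array([ 0.473, -0.161,  0.176]), 0.47)]
top slide_box_mid [(array([ 0.394, -0.394,  0.022]), 0.73)]
top stain_jar_mid [(array([ 0.625, -0.32 ,  0.046]), 0.93)]
top reagent_mid [(array([0.542, 0.398, 0.068]), 0.57)]
top cassette_a_mid [(array([ 0.466, -0.289, -0.   ]), 0.5)]
top forceps_mid [(array([0.545, 0.392, 0.072]), 0.59), (array([ 0.54 , -0.374,  0.001]), 0.42)]
top section_brush_grip [(array([0.376, 0.442, 0.012]), 0.86)]
```

View pics/s.png

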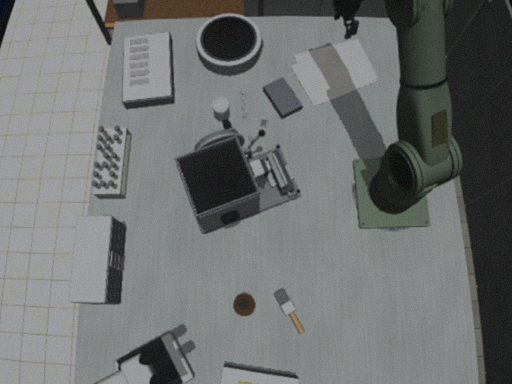

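View pics/t.png

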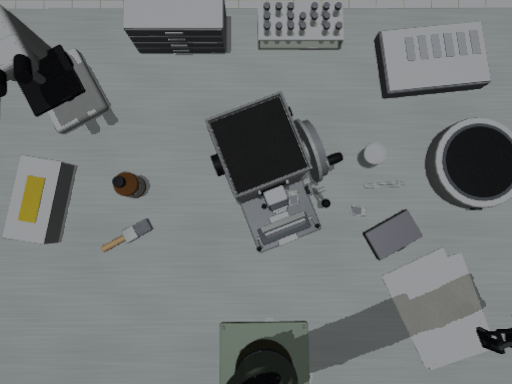

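The scene view shows the wheel at about (215,140), the handle at (226,124) and the knob at (262,132). The top view shows the wheel at (315,150), handle (335,158), knob (326,203), jar (375,153), cassette (358,210), forceps (383,184) and slide box (392,234). The networks' results match these positions. Next I fit the microtome pose.

```bash
cat > h.py <<'E'
import numpy as np
from scipy.spatial.transform import Rotation as Rn
from bench import monitor
import json,os
def mt():
    return np.array(json.load(open('mt.json')))
def m2w(p,m=None):
    m=mt() if m is None else m
    return Rn.from_euler('z',m[2]).apply(p)+[m[0],m[1],0]
def w2m(p): 
    m=mt(); return Rn.from_euler('z',-m[2]).apply(np.array(p)-[m[0],m[1],0])
def goalR(lean):  # tool x->m+y, y->m+x, z down, leaned outward by lean rad
    psi=mt()[2]; y=np.array([1,0,0]); z=np.array([0,np.sin(lean),-np.cos(lean)])
    return Rn.from_euler('z',psi)*Rn.from_matrix(np.c_[np.cross(y,z),y,z])
def tcp():
    s=monitor.observe(); return s,np.array(s['tool_pos']),Rn.from_euler('xyz',s['orientation'])
def rel(p,R):  # needed shift (units of 30mm) and turn (units 5deg) in current tool axes
    s,p0,R0=tcp()
    return np.round(R0.inv().apply(p-p0)/.03,2), np.round(np.degrees((R0.inv()*R).as_rotvec())/5,2)
def show():
    s,p,R=tcp(); print('t',round(s['t'],2),'tcp_m mm',np.round(w2m(p)*1e3,1),'z_m',np.round(Rn.from_euler('z',-mt()[2]).apply(R.apply([0,0,1])),2),
      'grasp_m',np.round(w2m(p+R.apply([0,0,.006]))*1e3,1),'F',np.round(s['contact_force'],1),'w',round(s['width'],4),'q',np.round(s['joint_pos'],2))
E
python3 - <<'E'
import numpy as np,json
from scipy.optimize import least_squares
from h import *
H=np.array([.5875,-.183,.193]); K=np.array([.4745,-.1595,.1775]); O=[np.array([.63,-.131]),np.array([.623,-.132])]
def f(v):
    m=v[:3];a=v[3]
    h=m2w(np.array([.066*np.sin(a),-.0335,.15+.066*np.cos(a)]),m); k=m2w(np.array([-.150,.028,.174]),m)
    return np.r_[h-H,k-K,(m[:2]-O[0])*.7,(m[:2]-O[1])*.7]
r=least_squares(f,[.627,-.131,.35,-.9]); print(r.x,np.round(r.fun*1e3,1))
json.dump(list(r.x[:3]),open('mt.json','w')); show()
g=goalR(np.radians(30)); h=m2w(np.array([.066*np.sin(r.x[3]),-.037,.15+.066*np.cos(r.x[3])]))
print('handle',h,'pre tcp',h-g.apply([0,0,.106]), rel(h-g.apply([0,0,.106]),g), rel(h,goalR(0)))
E
```

```text
[ 0.62494568 -0.13271076  0.35937527 -0.88678011] [ 1.3  0.9 -1.3  0.2  0.2 -3.5 -3.5 -1.2  1.4 -0.5]
t 1.1 tcp_m mm [-559.9 -230.5  256.3] z_m [ 0.  0. -1.] grasp_m [-559.9 -230.5  250.3] F [ 0.1  0.6 -0.1] w 0.0855 q [ 1.21  0.71 -0.03  1.48  0.02  0.95 -0.08]
handle [ 0.59007328 -0.18533695  0.19170612] pre tcp [ 0.60871282 -0.23495114  0.28350481] (array([16.77, -5.32, -0.91]), array([  4.81,   4.64, -17.97])) (array([16.71, -7.08,  2.15]), array([ -0.  ,  -0.  , -18.43]))
```

Emit:
move_arm(motion=[[[0,0,0],[0,0,-1]],[[0,0,0],[0,0,-1]],[[0,0,0],[0,0,-1]],[[0,0,0],[0,0,-1]],[[0,0,0],[0,0,-1]],[[0,0,0],[0,0,-1]],[[0,0,0],[0,0,-1]],[[0,0,0],[0,0,-1]],[[0,0,0],[0,0,-1]],[[0,0,0],[0,0,-1]],[[0,0,0],[0,0,-1]],[[0,0,0],[0,0,-1]],[[0,0,0],[0,0,-1]],[[0,0,0],[0,0,-1]],[[0,0,0],[0,0,-1]],[[0,0,0],[0,0,-1]],[[0,0,0],[0,0,-1]],[[0,0,0],[0,0,-1]]])

```text
t: 2.6
tool_pos: [0.1818, -0.5455, 0.2563]
orientation: [-3.142, -0.0, 1.897]
contact_force: [0.3, 0.1, 0.1]
width: 0.0857
```

Emit:
move_arm(motion=[[[0.26,0.84,-0.1],[0,0,0]],[[0.26,0.84,-0.1],[0,0,0]],[[0.26,0.84,-0.1],[0,0,0]],[[0.26,0.84,-0.1],[0,0,0]],[[0.26,0.84,-0.1],[0,0,0]],[[0.26,0.84,-0.1],[0,0,0]],[[0.26,0.84,-0.1],[0,0,0]],[[0.26,0.84,-0.1],[0,0,0]],[[0.26,0.84,-0.1],[0,0,0]],[[0.26,0.84,-0.1],[0,0,0]],[[0.26,0.84,-0.1],[0,0,0]],[[0.26,0.84,-0.1],[0,0,0]],[[0.26,0.84,0],[0,0,0]],[[0.26,0.84,0],[0,0,0]],[[0.26,0.84,0],[0,0,0]],[[0.26,0.84,0],[0,0,0]],[[0.26,0.84,0],[0,0,0]],[[0.26,0.84,0],[0,0,0]],[[0.26,0.84,0],[0,0,0]],[[0.26,0.84,0],[0,0,0]]])

```text
t: 4.27
tool_pos: [0.6116, -0.2372, 0.2923]
orientation: [-3.142, 0.0, 1.893]
contact_force: [-0.6, -0.0, 0.0]
width: 0.0853
```

Emit:
move_arm(motion=[[[0,0,0],[0,1,0]],[[0,0,0],[0,1,0]],[[0,0,0],[0,1,0]],[[0,0,0],[0,1,0]],[[0,0,0],[0,1,0]],[[0,0,0],[0,1,0]],[[0,0,0],[0,0,-0.4]],[[0,0,0],[0,0,0]]])

```text
t: 4.93
tool_pos: [0.6107, -0.2385, 0.2908]
orientation: [3.121, -0.525, 1.933]
contact_force: [0.1, 0.8, -0.1]
width: 0.0853
```

```bash
python3 - <<'E'
from h import *; from bench import viewer; import cv2
show()
cv2.imwrite('pics/w1.png',viewer.capture('wrist'))
for q in ('handle_mid','wheel_axis','lever_knob'):
  print(q,[(np.round(x["centre"],4),np.round(w2m(x["centre"])*1e3,1),round(x["score"],2)) for x in viewer.pinpoint('wrist',q)[:2]])
g=goalR(np.radians(30)); h=m2w(np.array([-.0512,-.037,.1917])); print(rel(h-g.apply([0,0,.106]),g),rel(h-g.apply([0,0,.006]),g))
E
```

```text
t 4.93 tcp_m mm [-50.6 -94.1 290.8] z_m [ 0.02  0.5  -0.87] grasp_m [-50.5 -91.1 285.6] F [ 0.1  0.8 -0.1] w 0.0853 q [ 0.58  1.12 -0.56  0.5   0.06  1.89  0.6 ]
handle_mid [(array([ 0.5878, -0.1833,  0.1919]), array([-52.6, -34.3, 191.9]), 0.83)]
wheel_axis [(array([ 0.6278, -0.1351,  0.1487]), array([  1.8,  -3.2, 148.7]), 0.9)]
lever_knob [(array([ 0.4796, -0.1619,  0.1758]), array([-146.3,   23.8,  175.8]), 0.6)]
(array([-0.06, -0.04,  0.33]), array([0.22, 0.02, 0.03])) (array([-0.06, -0.1 ,  3.66]), array([0.22, 0.02, 0.03]))
```

Emit:
move_arm(motion=[[[0,0,0],[0.22,0,0]],[[-0.49,0.78,0.77],[0,0,0]],[[-0.49,0.78,0.77],[0,0,0]],[[-0.49,0.78,0.77],[0,0,0]],[[-0.49,0.78,0.77],[0,0,0]],[[-0.49,0.78,0.77],[0,0,0]],[[0,0,0],[0,0,0]]])

```text
t: 5.72
tool_pos: [0.6847, -0.1997, 0.1758]
orientation: [3.132, -0.515, 1.938]
contact_force: [0.3, 0.3, 1.1]
width: 0.0855
```

```bash
python3 -c "from h import *; show()"
```

```text
t 5.72 tcp_m mm [ 32.4 -83.7 175.8] z_m [ 0.01  0.49 -0.87] grasp_m [ 32.4 -80.8 170.6] F [0.3 0.3 1.1] w 0.0855 q [ 0.39  1.41 -0.48  0.03  0.06  2.02  0.62]
```

Emit:
move_arm(motion=[[[-0.28,-0.55,0.48],[0,0,0]],[[-0.28,-0.55,0.48],[0,0,0]],[[-0.28,-0.55,0.48],[0,0,0]],[[-0.28,-0.55,0.48],[0,0,0]],[[0,0,0],[0,0,0]]])

```text
t: 6.13
tool_pos: [0.6392, -0.2232, 0.1276]
orientation: [3.133, -0.515, 1.932]
contact_force: [0.6, -1.1, 0.3]
width: 0.0851
```

```bash
python3 -c "from h import *; show()"
```

```text
t 6.13 tcp_m mm [-18.5 -89.7 127.6] z_m [ 0.01  0.49 -0.87] grasp_m [-18.5 -86.8 122.4] F [ 0.6 -1.1  0.3] w 0.0851 q [ 0.54  1.28 -0.49  0.62  0.06  1.61  0.66]
```

View pics/w1.png

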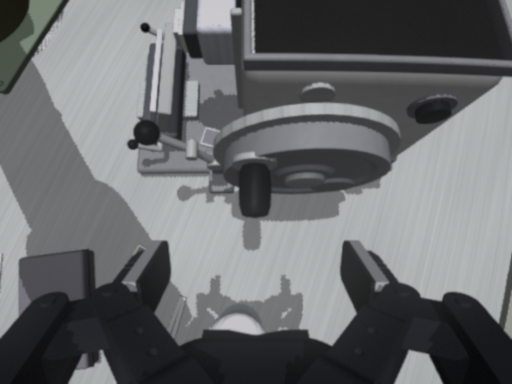

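The wrist view shows the handle at (255,190), the wheel at (305,150) and the knob at (147,132), as fitted. A straight lean runs out of reach at the back of the circle (j4 = 0, j6 = 2.02). I'll also tip the tool forward about the handle's axis, which costs nothing in clearance to the wheel face.

Emit:
move_arm(motion=[[[0,0,-0.5],[-0.87,0,-0.5]],[[0,0,-0.5],[-0.87,0,-0.5]],[[0,0,-0.5],[-0.87,0,-0.5]],[[0,0,0],[-0.87,0,-0.5]],[[0,0,0],[-0.87,0,-0.5]],[[0,0,0],[-0.87,0,-0.5]],[[0,0,0],[-0.87,0,-0.5]],[[0,0,0],[-0.87,0,-0.5]],[[0,0,0],[0,0,0]]])

```text
t: 6.88
tool_pos: [0.6456, -0.246, 0.1671]
orientation: [2.359, -0.379, 2.284]
contact_force: [-0.7, -1.2, -0.2]
width: 0.0849
```

```bash
cat >> h.py <<'E'
def G(lean=30,phi=40):
    psi=mt()[2]
    return Rn.from_euler('z',psi)*Rn.from_euler('y',-phi,degrees=True)*Rn.from_euler('z',-psi)*goalR(np.radians(lean))
def to(grasp_m,R=None,back=0.,n=1):
    R=R or G(); p=m2w(np.array(grasp_m)/1e3)-R.apply([0,0,.006+back]); d,r=rel(p,R); return np.round(d/n,2),np.round(r/n,2)
E
python3 -c "
from h import *; show(); print(to([66,-97,150]))"
```

```text
t 6.88 tcp_m mm [ -20.6 -113.3  167.1] z_m [ 0.57  0.49 -0.66] grasp_m [ -17.1 -110.4  163.1] F [-0.7 -1.2 -0.2] w 0.0849 q [ 0.92  1.22 -0.84  1.12 -0.1   0.99  1.15]
(array([-0.67,  1.81,  2.09]), array([0.16, 0.12, 0.1 ]))
```

Emit:
move_arm(motion=[[[-0.22,0.6,0.7],[0.16,0.12,0.1]],[[-0.22,0.6,0.7],[0,0,0]],[[-0.22,0.6,0.7],[0,0,0]],[[0,0,0],[0,0,0]]])

```text
t: 7.22
tool_pos: [0.7224, -0.1949, 0.1535]
orientation: [2.375, -0.395, 2.294]
contact_force: [-0.0, 1.4, 0.9]
width: 0.085
```

```bash
python3 -c "
from h import *; show(); print(to([-52,-90,192],back=.06)); print(to([0,-37,84]))"
```

```text
t 7.22 tcp_m mm [ 69.3 -92.5 153.5] z_m [ 0.55  0.51 -0.66] grasp_m [ 72.6 -89.4 149.5] F [-0.   1.4  0.9] w 0.085 q [ 0.74  1.29 -0.8   0.9  -0.09  1.06  1.07]
(array([ 1.91, -2.3 , -5.23]), array([-0.08, -0.08,  0.05]))
(array([ 1.46, -3.25,  1.01]), array([-0.08, -0.08,  0.05]))
```

```bash
python3 -c "
from h import *; print(to([-52,-86,192],back=.07,n=7)); R=G(); psi=mt()[2]
print('m axes in tool',np.round(R.inv().apply(Rn.from_euler('z',psi).as_matrix().T),3))"
```

```text
(array([ 0.29, -0.33, -0.79]), array([-0.01, -0.01,  0.01]))
m axes in tool [[-0.321  0.766  0.557]
 [ 0.866 -0.     0.5  ]
 [ 0.383  0.643 -0.663]]
```

Emit:
move_arm(motion=[[[0.29,-0.33,-0.79],[-0.08,-0.08,0.05]],[[0.29,-0.33,-0.79],[0,0,0]],[[0.29,-0.33,-0.79],[0,0,0]],[[0.29,-0.33,-0.79],[0,0,0]],[[0.29,-0.33,-0.79],[0,0,0]],[[0.29,-0.33,-0.79],[0,0,0]],[[0.29,-0.33,-0.79],[0,0,0]],[[0.48,0,0.28],[0,0,0]],[[0.48,0,0.28],[0,0,0]],[[0.48,0,0.28],[0,0,0]],[[0,0,0],[0,0,0]]], jaw=65)

```text
t: 8.13
tool_pos: [0.5574, -0.2369, 0.2428]
orientation: [2.374, -0.392, 2.281]
contact_force: [0.4, 0.7, 1.4]
width: 0.0558
```

```bash
python3 - <<'E'
from h import *; from bench import viewer; import cv2
show()
cv2.imwrite('pics/w2.png',viewer.capture('wrist'))
for q in ('handle_mid','wheel_axis','lever_knob'):
  print(q,[(np.round(w2m(x["centre"])*1e3,1),round(x["score"],2)) for x in viewer.pinpoint('wrist',q)[:2]])
print(to([-52,-37,192]))
E
```

```text
t 8.13 tcp_m mm [-99.9 -73.7 242.8] z_m [ 0.56  0.5  -0.66] grasp_m [-96.5 -70.8 238.8] F [0.4 0.7 1.4] w 0.0558 q [ 1.07  1.04 -0.88  1.39 -0.14  0.95  1.14]
handle_mid [(array([-47.8, -31.2, 195.2]), 0.59)]
wheel_axis [(array([  2. ,  -1.1, 148.8]), 0.81)]
lever_knob [(array([ -70.8, -180.6,   41.4]), 0.43)]
(array([0.02, 0.16, 2.45]), array([ 0.02,  0.06, -0.03]))
```

View pics/w2.png

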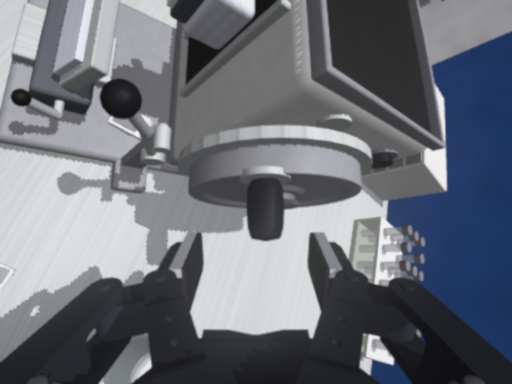

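The handle sits at (265,205) between the pads (centre 257), so I go in and grip.

Emit:
move_arm(motion=[[[0.0,0.06,0.61],[0,0,0]],[[0.0,0.06,0.61],[0,0,0]],[[0.0,0.06,0.61],[0,0,0]],[[0.0,0.06,0.61],[0,0,0]],[[0,0,0],[0,0,0]]])

```text
t: 8.75
tool_pos: [0.5894, -0.1864, 0.1957]
orientation: [2.372, -0.394, 2.283]
contact_force: [-0.8, 0.5, 0.0]
width: 0.0554
```

Emit:
move_arm(motion=[[[0,0,0],[0,0,0]],[[0,0,0],[0,0,0]],[[0,0,0],[0,0,0]],[[0,0,0],[0,0,0]],[[0,0,0],[0,0,0]],[[0,0,0],[0,0,0]],[[0,0,0],[0,0,0]],[[0,0,0],[0,0,0]]], jaw=0, squeeze=25)

```text
t: 9.42
tool_pos: [0.5889, -0.1898, 0.1974]
orientation: [2.371, -0.39, 2.279]
contact_force: [0.4, -7.3, 4.2]
width: 0.0249
```

```bash
python3 -c "
from h import *; show(); R=tcp()[2]; print('F tool',R.inv().apply(tcp()[0]['contact_force']))"
```

```text
t 9.42 tcp_m mm [-53.9 -40.8 197.4] z_m [ 0.56  0.49 -0.66] grasp_m [-50.5 -37.8 193.4] F [ 0.4 -7.3  4.2] w 0.0249 q [ 0.98  1.1  -0.87  1.45 -0.14  0.79  1.13]
F tool [-3.72839111  1.04339467 -7.48290862]
```

Emit:
move_arm(motion=[[[0,0,0],[0,0,0]],[[0,0,0],[0,0,0]],[[-0.15,0,-0.08],[0,0,0]],[[0,0,0],[0,0,0]]], jaw=45)

```text
t: 9.75
tool_pos: [0.5907, -0.1943, 0.1968]
orientation: [2.372, -0.391, 2.28]
contact_force: [0.1, -0.6, 0.3]
width: 0.0384
```

Emit:
move_arm(motion=[[[0,0,0],[0,0,0]],[[0,0,0],[0,0,0]],[[0,0,0],[0,0,0]],[[0,0,0],[0,0,0]],[[0,0,0],[0,0,0]],[[0,0,0],[0,0,0]]], jaw=0)

```text
t: 10.25
tool_pos: [0.5906, -0.1937, 0.1969]
orientation: [2.371, -0.391, 2.281]
contact_force: [2.2, -3.8, 0.1]
width: 0.0251
```

```bash
python3 - <<'E'
from h import *; show(); s,p,R=tcp(); print('F tool',R.inv().apply(s['contact_force']))
g=w2m(p+R.apply([0,0,.006]))*1e3; a=np.arctan2(g[0]-1,g[2]-150); rad=np.hypot(g[0]-1,g[2]-150); print(np.degrees(a),rad)
A=np.array([[-.321,.766,.557],[.866,0,.5],[.383,.643,-.663]])
st=np.radians(10)
for k in range(41):
    t=a+st*k; d=66*np.array([np.sin(t+st)-np.sin(t),0,np.cos(t+st)-np.cos(t)])/30
    print(k,round(np.degrees(t+st)),np.round(d@A,2).tolist())
E
```

```text
t 10.25 tcp_m mm [-53.6 -45.  196.9] z_m [ 0.56  0.5  -0.66] grasp_m [-50.2 -42.1 192.9] F [ 2.2 -3.8  0.1] w 0.0251 q [ 0.98  1.1  -0.87  1.44 -0.13  0.8   1.13]
F tool [-4.01925343  0.62490926 -1.80927616]
-50.05446921783191 66.82261861756622
0 -40 [0.02, 0.38, -0.03]
1 -30 [-0.02, 0.38, 0.03]
2 -20 [-0.05, 0.37, 0.09]
3 -10 [-0.08, 0.35, 0.14]
4 0 [-0.11, 0.31, 0.19]
5 10 [-0.14, 0.27, 0.23]
6 20 [-0.16, 0.22, 0.27]
7 30 [-0.17, 0.16, 0.3]
8 40 [-0.19, 0.1, 0.32]
9 50 [-0.19, 0.03, 0.33]
10 60 [-0.19, -0.03, 0.33]
11 70 [-0.19, -0.1, 0.32]
12 80 [-0.17, -0.16, 0.3]
13 90 [-0.16, -0.22, 0.27]
14 100 [-0.14, -0.27, 0.23]
15 110 [-0.11, -0.31, 0.19]
16 120 [-0.08, -0.35, 0.14]
17 130 [-0.05, -0.37, 0.09]
18 140 [-0.02, -0.38, 0.03]
19 150 [0.02, -0.38, -0.03]
20 160 [0.05, -0.37, -0.09]
21 170 [0.08, -0.35, -0.14]
22 180 [0.11, -0.31, -0.19]
23 190 [0.14, -0.27, -0.23]
24 200 [0.16, -0.22, -0.27]
25 210 [0.17, -0.16, -0.3]
26 220 [0.19, -0.1, -0.32]
27 230 [0.19, -0.03, -0.33]
28 240 [0.19, 0.03, -0.33]
29 250 [0.19, 0.1, -0.32]
30 260 [0.17, 0.16, -0.3]
31 270 [0.16, 0.22, -0.27]
32 280 [0.14, 0.27, -0.23]
33 290 [0.11, 0.31, -0.19]
34 300 [0.08, 0.35, -0.14]
35 310 [0.05, 0.37, -0.09]
36 320 [0.02, 0.38, -0.03]
37 330 [-0.02, 0.38, 0.03]
38 340 [-0.05, 0.37, 0.09]
39 350 [-0.08, 0.35, 0.14]
40 360 [-0.11, 0.31, 0.19]
```

Emit:
move_arm(motion=[[[0.02,0.38,-0.03],[0,0,0]],[[-0.02,0.38,0.03],[0,0,0]],[[-0.05,0.37,0.09],[0,0,0]],[[-0.08,0.35,0.14],[0,0,0]],[[-0.11,0.31,0.19],[0,0,0]],[[-0.14,0.27,0.23],[0,0,0]],[[-0.16,0.22,0.27],[0,0,0]],[[-0.17,0.16,0.3],[0,0,0]],[[-0.19,0.1,0.32],[0,0,0]],[[-0.19,0.03,0.33],[0,0,0]],[[0,0,0],[0,0,0]],[[0,0,0],[0,0,0]]])

```text
t: 11.25
tool_pos: [0.6857, -0.1576, 0.1963]
orientation: [2.37, -0.392, 2.282]
contact_force: [3.5, 5.7, -1.0]
width: 0.0251
```

```bash
cat >> h.py <<'E'
def hand(c=(1,150)):
    show(); s,p,R=tcp(); g=w2m(p+R.apply([0,0,.006]))*1e3
    print('Ftool',np.round(R.inv().apply(s['contact_force']),1),'ang',np.degrees(np.arctan2(g[0]-c[0],g[2]-c[1])),'rad',np.hypot(g[0]-c[0],g[2]-c[1]))
E
python3 -c "from h import *; hand()"
```

```text
t 11.25 tcp_m mm [ 48.2 -44.7 196.3] z_m [ 0.56  0.5  -0.66] grasp_m [ 51.5 -41.7 192.4] F [ 3.5  5.7 -1. ] w 0.0251 q [ 0.79  1.16 -0.83  1.18 -0.13  0.89  1.04]
Ftool [1.5 3.4 5.7] ang 50.00728534833544 rad 65.93318112073598
```

Emit:
move_arm(motion=[[[-0.19,-0.03,0.33],[0,0,0]],[[-0.19,-0.1,0.32],[0,0,0]],[[-0.17,-0.16,0.3],[0,0,0]],[[-0.16,-0.22,0.27],[0,0,0]],[[-0.14,-0.27,0.23],[0,0,0]],[[-0.11,-0.31,0.19],[0,0,0]],[[-0.08,-0.35,0.14],[0,0,0]],[[-0.05,-0.37,0.09],[0,0,0]],[[-0.02,-0.38,0.03],[0,0,0]],[[0.02,-0.38,-0.03],[0,0,0]],[[0,0,0],[0,0,0]],[[0,0,0],[0,0,0]]])

```text
t: 12.25
tool_pos: [0.6682, -0.1644, 0.0969]
orientation: [2.371, -0.394, 2.282]
contact_force: [-6.0, 3.7, 1.8]
width: 0.0253
```

```bash
python3 -c "from h import *; hand()"
```

```text
t 12.25 tcp_m mm [ 29.3 -44.8  96.9] z_m [ 0.56  0.5  -0.66] grasp_m [ 32.7 -41.9  93. ] F [-6.   3.7  1.8] w 0.0253 q [ 0.82  1.29 -0.82  1.24 -0.1   0.76  1.14]
Ftool [ 6.9 -2.2 -0.8] ang 150.9401496415479 rad 65.25572765932878
```

Emit:
move_arm(motion=[[[0.05,-0.37,-0.09],[0,0,0]],[[0.08,-0.35,-0.14],[0,0,0]],[[0.11,-0.31,-0.19],[0,0,0]],[[0.14,-0.27,-0.23],[0,0,0]],[[0.16,-0.22,-0.27],[0,0,0]],[[0.17,-0.16,-0.3],[0,0,0]],[[0.19,-0.1,-0.32],[0,0,0]],[[0.19,-0.03,-0.33],[0,0,0]],[[0.19,0.03,-0.33],[0,0,0]],[[0.19,0.1,-0.32],[0,0,0]],[[0.17,0.16,-0.3],[0,0,0]],[[0.16,0.22,-0.27],[0,0,0]],[[0,0,0],[0,0,0]],[[0,0,0],[0,0,0]]])

```text
t: 13.42
tool_pos: [0.5763, -0.1992, 0.1553]
orientation: [2.371, -0.39, 2.281]
contact_force: [1.3, 0.7, 2.4]
width: 0.0255
```

```bash
python3 -c "from h import *; hand()"
```

```text
t 13.42 tcp_m mm [-68.9 -45.2 155.3] z_m [ 0.56  0.5  -0.66] grasp_m [-65.6 -42.2 151.3] F [1.3 0.7 2.4] w 0.0255 q [ 1.01  1.16 -0.86  1.48 -0.11  0.74  1.18]
Ftool [ 0.6  2.7 -0.7] ang -88.88259305082487 rad 66.59177407640476
```

Emit:
move_arm(motion=[[[0.14,0.27,-0.23],[0,0,0]],[[0.11,0.31,-0.19],[0,0,0]],[[0.08,0.35,-0.14],[0,0,0]],[[0.05,0.37,-0.09],[0,0,0]],[[0.02,0.38,-0.03],[0,0,0]],[[-0.02,0.38,0.03],[0,0,0]],[[-0.05,0.37,0.09],[0,0,0]],[[-0.08,0.35,0.14],[0,0,0]],[[-0.11,0.31,0.19],[0,0,0]],[[0,0,0],[0,0,0]],[[0,0,0],[0,0,0]]])

```text
t: 14.33
tool_pos: [0.6388, -0.1753, 0.2207]
orientation: [2.371, -0.39, 2.281]
contact_force: [4.9, -0.4, -3.5]
width: 0.0253
```

```bash
python3 - <<'E'
from h import *; hand()
from scipy.optimize import least_squares
s,p,R=tcp(); g=w2m(p+R.apply([0,0,.006]))*1e3
P=np.array([(-50.2,192.9),(51.5,192.4),(32.7,93),(-65.6,151.3),(g[0],g[2])])
print(least_squares(lambda c:np.hypot(*(P-c).T)-66,[0,150]))
E
```

```text
t 14.33 tcp_m mm [ -2.  -44.8 220.7] z_m [ 0.56  0.5  -0.66] grasp_m [  1.4 -41.8 216.7] F [ 4.9 -0.4 -3.5] w 0.0253 q [ 0.88  1.09 -0.85  1.3  -0.14  0.87  1.06]
Ftool [-4.5  1.2  3.8] ang 0.30670822824713023 rad 66.73308154308141
     message: `gtol` termination condition is satisfied.
     success: True
      status: 1
         fun: [-4.654e-02 -3.351e-02  5.554e-02  3.831e-02  9.912e-02]
           x: [ 4.350e-01  1.506e+02]
        cost: 0.008833128757442663
         jac: [[ 7.677e-01 -6.408e-01]
               [-7.741e-01 -6.331e-01]
               [-4.885e-01  8.726e-01]
               [ 1.000e+00 -1.000e-02]
               [-1.395e-02 -9.999e-01]]
        grad: [-9.698e-13  9.017e-10]
  optimality: 9.017404182257468e-10
 active_mask: [ 0.000e+00  0.000e+00]
        nfev: 4
        njev: 4
```

Grasp points fit a 66 mm circle to within 0.1 mm, and the handle is about 0.8° past straight up. I'll let go and back off.

Emit:
move_arm(motion=[[[0,0,0],[0,0,0]],[[0,0,0],[0,0,0]],[[0,0,0],[0,0,0]],[[0,0,-0.5],[0,0,0]],[[0,0,-0.8],[0,0,0]],[[0,0,-0.8],[0,0,0]],[[0,0,-0.8],[0,0,0]],[[0,0,-0.8],[0,0,0]],[[0,0,0],[0,0,0]]], jaw=65)

```text
t: 15.08
tool_pos: [0.5984, -0.2529, 0.2967]
orientation: [2.371, -0.388, 2.277]
contact_force: [-0.0, -0.7, -0.0]
width: 0.0552
```

```bash
python3 - <<'E'
from h import *; from bench import viewer; import cv2
show()
cv2.imwrite('pics/w3.png',viewer.capture('wrist'));viewer.capture('top');viewer.capture('scene')
for c in ('wrist','top','scene'):
 for q in ('handle_mid','lever_knob'):
  print(c,q,[(np.round(w2m(x["centre"])*1e3,1),round(x["score"],2)) for x in viewer.pinpoint(c,q)[:2]])
R=G(30,15); yt=np.array([.966,0,.259]); zt=np.array([.224,.5,-.837])
g0=np.array([-150,27,174])-14*zt-yt*50
print(g0,'hover',to(g0,R,back=.06))
E
```

```text
t 15.08 tcp_m mm [ -67.2 -103.2  296.7] z_m [ 0.56  0.49 -0.66] grasp_m [ -63.8 -100.2  292.7] F [-0.  -0.7 -0. ] w 0.0552 q [ 1.    1.02 -0.87  1.17 -0.15  1.13  1.07]
wrist handle_mid [(array([  1. , -31.9, 215.6]), 0.61)]
wrist lever_knob [(array([-149. ,   23.3,  175. ]), 0.98)]
top handle_mid [(array([  0.5, -33.5, 211.8]), 0.75), (array([-31. , 629.7,  14.1]), 0.44)]
top lever_knob [(array([-148.1,   27.1,  174.1]), 0.47)]
scene handle_mid [(array([ -2.6, -31. , 216.7]), 0.68)]
scene lever_knob [(array([-149.5,   28.2,  172.6]), 0.5)]
[-201.436   20.     172.768] hover (array([ 3.27, -5.27,  0.07]), array([4.36, 0.03, 2.47]))
```

View pics/w3.png

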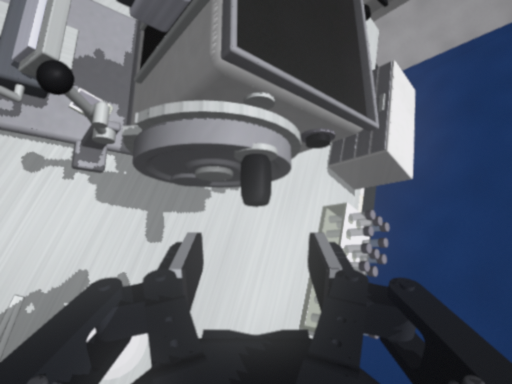

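The picture shows the handle straight up at (257,180), free of the jaws, and the knob at (55,77). Next I close the jaws and turn the tool to push.

Emit:
move_arm(motion=[[[0,0,0],[0.87,0,0.5]],[[0,0,0],[0.87,0,0.5]],[[0,0,0],[0.87,0,0.5]],[[0,0,0],[0.87,0,0.5]],[[0,0,0],[0.87,0,0.5]],[[0,0,0],[0,0,0]]], jaw=0)

```text
t: 16.03
tool_pos: [0.6003, -0.2468, 0.2943]
orientation: [2.846, -0.503, 2.076]
contact_force: [-0.3, 0.6, -1.0]
width: 0.0
```

```bash
python3 - <<'E'
from h import *
show(); R=G(30,15); zt=np.array([.224,.5,-.837]);yt=np.array([.966,0,.259])
print('hover',to(np.array([-149,27,174])-14*zt-yt*50,R,back=.06,n=6))
E
```

```text
t 16.03 tcp_m mm [-63.2 -98.1 294.3] z_m [ 0.22  0.5  -0.84] grasp_m [-61.9 -95.2 289.3] F [-0.3  0.6 -1. ] w 0.0 q [ 0.74  1.02 -0.64  0.82 -0.02  1.57  0.75]
hover (array([ 0.34, -0.91,  0.36]), array([-0.01,  0.  , -0.  ]))
```

Emit:
move_arm(motion=[[[0.34,-0.91,0.36],[0,0,0]],[[0.34,-0.91,0.36],[0,0,0]],[[0.34,-0.91,0.36],[0,0,0]],[[0.34,-0.91,0.36],[0,0,0]],[[0.34,-0.91,0.36],[0,0,0]],[[0.34,-0.91,0.36],[0,0,0]],[[0,0,0],[0,0,0]]])

```text
t: 16.62
tool_pos: [0.4255, -0.2227, 0.2265]
orientation: [2.845, -0.505, 2.072]
contact_force: [-0.1, -0.5, 0.9]
width: 0.0
```

```bash
python3 - <<'E'
from h import *; from bench import viewer; import cv2
show(); R=G(30,15); zt=np.array([.224,.5,-.837]);yt=np.array([.966,0,.259])
cv2.imwrite('pics/w4.png',viewer.capture('wrist'))
print([(np.round(w2m(x["centre"])*1e3,1),round(x["score"],2)) for x in viewer.pinpoint('wrist','lever_knob')[:2]])
print('down',to(np.array([-149,27,174])-14*zt-yt*50,R,n=3),'contact',to(np.array([-149,27,174])-14*zt-yt*26,R))
E
```

```text
t 16.62 tcp_m mm [-218.4  -14.1  226.5] z_m [ 0.22  0.5  -0.84] grasp_m [-217.   -11.1  221.5] F [-0.1 -0.5  0.9] w 0.0 q [ 1.02  0.86 -0.69  1.62 -0.03  1.04  0.9 ]
[(array([-149.1,   22.5,  174.9]), 0.61)]
down (array([ 0.03, -0.01,  0.68]), array([ 0.01,  0.01, -0.01])) contact (array([0.1 , 0.76, 2.05]), array([ 0.04,  0.04, -0.04]))
```

View pics/w4.png

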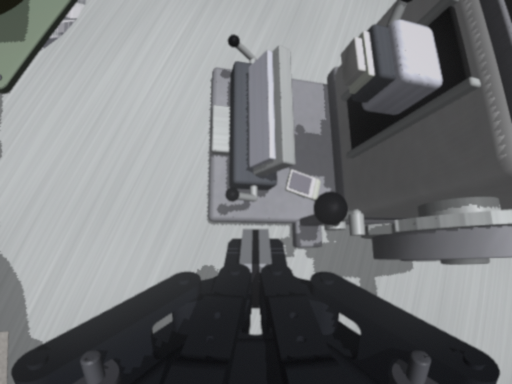

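The knob is at (330,208) and the closed fingers at (256,240). The small clamp knob of the knife carrier is at (232,195), so I descend close to the lever and slightly outward of centre.

Emit:
move_arm(motion=[[[0,0.22,0.25],[0,0,0]],[[0,0.22,0.5],[0,0,0]],[[0,0,0.5],[0,0,0]],[[0,0,0.5],[0,0,0]],[[0,0,0.25],[0,0,0]],[[0,0,0],[0,0,0]]])

```text
t: 17.22
tool_pos: [0.4456, -0.1843, 0.1805]
orientation: [2.842, -0.503, 2.076]
contact_force: [-0.4, 0.1, -0.1]
width: -0.0001
```

```bash
python3 - <<'E'
from h import *; from bench import viewer; import cv2
show(); R=G(30,15); zt=np.array([.224,.5,-.837]);yt=np.array([.966,0,.259])
for ang in np.linspace(0,.55,8):
    a0=-np.arctan2(58,88); b=np.array([-95+105*np.sin(a0+ang),25,85+105*np.cos(a0+ang)])
    print(round(ang,2),b.round(1),to(b-14*zt-yt*26.5,R))
E
```

```text
t 17.22 tcp_m mm [-186.    14.7  180.5] z_m [ 0.23  0.5  -0.84] grasp_m [-184.7   17.7  175.5] F [-0.4  0.1 -0.1] w -0.0001 q [ 0.95  0.92 -0.68  1.69 -0.02  0.88  0.87]
0.0 [-152.8   25.   172.7] (array([ 0.03,  0.12, -0.03]), array([ 0.01,  0.01, -0.02]))
0.08 [-145.7   25.   176.9] (array([ 0.07,  0.38, -0.09]), array([ 0.01,  0.01, -0.02]))
0.16 [-138.4   25.   180.6] (array([ 0.09,  0.65, -0.14]), array([ 0.01,  0.01, -0.02]))
0.24 [-130.7   25.   183.7] (array([ 0.11,  0.93, -0.17]), array([ 0.01,  0.01, -0.02]))
0.31 [-122.9   25.   186.2] (array([ 0.12,  1.2 , -0.18]), array([ 0.01,  0.01, -0.02]))
0.39 [-114.8   25.   188.1] (array([ 0.11,  1.47, -0.17]), array([ 0.01,  0.01, -0.02]))
0.47 [-106.7   25.   189.4] (array([ 0.1 ,  1.75, -0.15]), array([ 0.01,  0.01, -0.02]))
0.55 [-98.4  25.  189.9] (array([ 0.07,  2.02, -0.1 ]), array([ 0.01,  0.01, -0.02]))
```

Emit:
move_arm(motion=[[[0.02,0.15,-0.03],[0,0,0]],[[0.02,0.15,-0.03],[0,0,0]],[[0.02,0.15,-0.03],[0,0,0]],[[0.02,0.15,-0.03],[0,0,0]],[[0.02,0.15,-0.03],[0,0,0]],[[0,0.15,-0.02],[0,0,0]],[[0,0.15,0],[0,0,0]],[[0,0.15,0],[0,0,0]],[[0,0.15,0],[0,0,0]],[[0,0.15,0],[0,0,0]],[[0,0,0],[0,0,0]]])

```text
t: 18.13
tool_pos: [0.4852, -0.1705, 0.199]
orientation: [2.841, -0.502, 2.075]
contact_force: [0.4, -0.1, 0.5]
width: 0.0001
```

```bash
python3 - <<'E'
from h import *; from bench import viewer
hand(); viewer.capture('wrist');viewer.capture('top')
for c in('wrist','top'):
 for q in ('lever_knob','handle_mid'): print(c,q,[(np.round(w2m(x["centre"])*1e3,1),round(x["score"],2)) for x in viewer.pinpoint(c,q)[:2]])
E
```

```text
t 18.13 tcp_m mm [-144.1   13.7  199. ] z_m [ 0.23  0.5  -0.84] grasp_m [-142.7   16.7  194. ] F [ 0.4 -0.1  0.5] w 0.0001 q [ 0.87  0.92 -0.68  1.59 -0.03  0.95  0.82]
Ftool [ 0.   0.5 -0.4] ang -72.98270817358619 rad 150.31473303468792
wrist lever_knob [(array([-116.5,   24.1,  187.8]), 0.78)]
wrist handle_mid []
top lever_knob [(array([-119.2,   23.8,  185.5]), 0.44)]
top handle_mid [(array([ 1.000e-01, -3.300e+01,  2.136e+02]), 0.58)]
```

Emit:
move_arm(motion=[[[0,0.15,0],[0,0,0]],[[0,0.15,0.01],[0,0,0]],[[0,0.12,0.02],[0,0,0]],[[0,0,0],[0,0,0]]])

```text
t: 18.77
tool_pos: [0.4966, -0.1658, 0.2015]
orientation: [2.841, -0.502, 2.075]
contact_force: [0.2, -0.4, -0.5]
width: -0.0
```

```bash
python3 - <<'E'
from h import *; from bench import viewer
hand(); viewer.capture('wrist');viewer.capture('top')
for c in('wrist','top'):
 for q in ('lever_knob','handle_mid'): print(c,q,[(np.round(w2m(x["centre"])*1e3,1),round(x["score"],2)) for x in viewer.pinpoint(c,q)[:2]])
E
```

```text
t 18.77 tcp_m mm [-131.8   14.2  201.5] z_m [ 0.23  0.5  -0.84] grasp_m [-130.4   17.1  196.4] F [ 0.2 -0.4 -0.5] w -0.0 q [ 0.85  0.92 -0.68  1.56 -0.04  0.96  0.8 ]
Ftool [-0.6 -0.1  0.2] ang -70.54028631533507 rad 139.38917785189983
wrist lever_knob [(array([-103.5,   19.1,  189.7]), 0.83)]
wrist handle_mid [(array([  1.4, -32.2, 217.1]), 0.83)]
top lever_knob [(array([-103.5,   22.7,  189.8]), 0.66)]
top handle_mid [(array([  0.9, -30.8, 211.7]), 0.81)]
```

Emit:
move_arm(motion=[[[0,0.1,0],[0,0,0]],[[0,0.1,0.0],[0,0,0]],[[0,0,0],[0,0,0]]])

```text
t: 19.32
tool_pos: [0.5002, -0.1647, 0.2022]
orientation: [2.846, -0.503, 2.073]
contact_force: [-8.7, -3.5, -2.0]
width: -0.0001
```

```bash
python3 - <<'E'
from h import *
hand()
E
```

```text
t 19.32 tcp_m mm [-128.    13.9  202.2] z_m [ 0.22  0.5  -0.84] grasp_m [-126.7   16.9  197.2] F [-8.7 -3.5 -2. ] w -0.0001 q [ 0.84  0.92 -0.67  1.55 -0.04  0.97  0.8 ]
Ftool [ 0.  -9.6 -0.5] ang -69.72858104962123 rad 136.12823822000158
```

Emit:
move_arm(motion=[[[0,0.1,0],[0,0,0]],[[0,0,0],[0,0,0]],[[0,0,0],[0,0,0]]])

```text
t: 19.57
tool_pos: [0.5013, -0.1644, 0.2023]
orientation: [2.849, -0.504, 2.072]
contact_force: [-21.0, -9.1, -0.2]
width: -0.0004
```

Emit:
move_arm(motion=[[[0,-0.4,0],[0,0,0]],[[0,-0.6,0],[0,0,0]],[[0,-0.3,-0.6],[0,0,0]],[[0,0,-0.9],[0,0,0]],[[0,0,-0.9],[0,0,0]],[[0,0,-0.9],[0,0,0]],[[0,0,-0.9],[0,0,0]],[[0,0,0],[0,0,0]]])

```text
t: 20.23
tool_pos: [0.4647, -0.2476, 0.3022]
orientation: [2.84, -0.497, 2.072]
contact_force: [-0.1, -0.9, -0.4]
width: 0.0002
```

```bash
python3 - <<'E'
from h import *; from bench import viewer; import cv2
hand(); cv2.imwrite('pics/w5.png',viewer.capture('wrist'));t=viewer.capture('top');cv2.imwrite('pics/t5.png',cv2.resize(t[60:280,180:460],None,fx=2.5,fy=2.5))
for c in('wrist','top'):
 for q in ('lever_knob','handle_mid','wheel_axis'): print(c,q,[(np.round(w2m(x["centre"])*1e3,1),round(x["score"],2)) for x in viewer.pinpoint(c,q)[:2]])
E
```

```text
t 20.23 tcp_m mm [-190.4  -51.2  302.2] z_m [ 0.23  0.49 -0.84] grasp_m [-189.   -48.3  297.2] F [-0.1 -0.9 -0.4] w 0.0002 q [ 0.98  0.82 -0.7   1.35 -0.05  1.31  0.86]
Ftool [-0.8 -0.5 -0.2] ang -52.24329465141849 rad 240.36502255029785
wrist lever_knob [(array([-101.5,   23.4,  186.7]), 0.65)]
wrist handle_mid [(array([  4.7, -31.2, 218.2]), 0.83)]
wrist wheel_axis [(array([  0.4,  -3.6, 145.3]), 0.59)]
top lever_knob [(array([-107.5,   23.9,  188.4]), 0.52)]
top handle_mid [(array([ -0.6, -34.4, 213.2]), 0.67), (array([-33.9, 628.7,  12.3]), 0.43)]
top wheel_axis [(array([  5.2,   1.9, 149.9]), 0.88)]
```

View pics/w5.png

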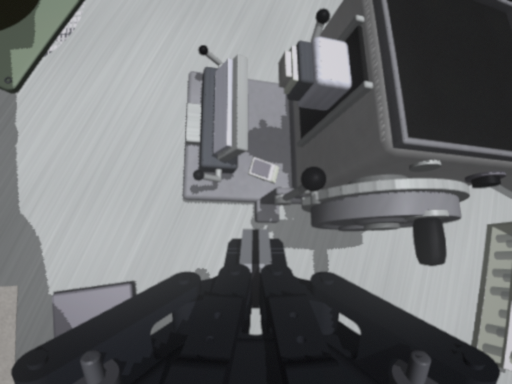

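View pics/t5.png

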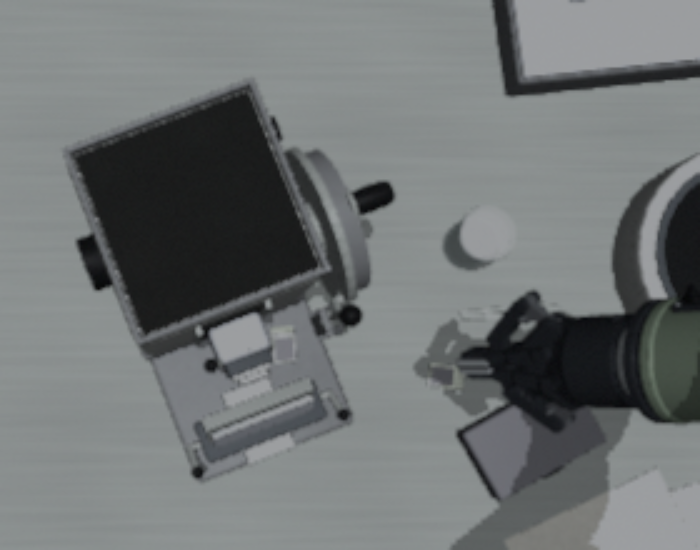

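The knob is home against the ring (wrist view (313,178), top crop (350,315)), the handle stands up, and the bystanders haven't moved. The arm is clear, so I hand in.

```bash
python3 -c "
from bench import close_job; print(close_job())"
```

```text
the job is handed in; nothing more can be done
None
```

I turned the handwheel clockwise by its crank handle from about -50°, through one complete turn and on to straight up. I then let go, pushed the lock lever home with closed fingers, backed off and handed in at about 20 s.

- **Wheel:** the grasp points fit a 66 mm circle to within 0.1 mm. The handle ended about 0.8° past vertical before the lock went in. Later camera readings put it at x -1 to +5 mm, which is straight up within their error.
- **Lever:** the ball moved from x -149 to about -103 mm. It then met a hard stop: the force rose to about 23 N with only 1 mm of further travel. That is well past where the lever would stop on the ring outside the notch (about x -127).
- **After I backed off:** the two cameras disagreed a little on the ball, -101.5 from the wrist and -107.5 from the top. Both mean home within the 4 mm accuracy.
- **Other checks:** while closing on the handle, the gripper pressed lightly on something near the wheel face (8 N), so I re-gripped about 5 mm farther out. The last readings show the wrist force near zero. By eye, the bystanders in view had not moved; I did not measure them again.

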